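Reference temperature check of a stage-top incubator

TASK

Put the incubator controller into calibration mode: with the yellow stylus, press its small recessed orange button fully down and keep it down for a good second, then stand the stylus back in the tool stand. Then take the stem thermometer from the stand and lower its stem through the white port in the incubator's lid, without touching the port, lid or dish, until the red ring on the stem is level with the port's rim. Finish still holding the thermometer there, upright, centred in the port and still; leave the other things on the bench where they are.

Things in the scene. Friction and masses are not known exactly. Their poses are not given: they have to be found in the camera images.
- stand: fixed blue tool stand: top plate 70 (x) x 210 (y) mm, 12 mm thick, upper face 100 mm above the origin, on two end cheeks over a 6 mm base; three 11 mm through holes at x = 0, y = -60, 0 and +60 mm hold three tools by their shoulders, order varies. Origin: centre of the underside, z up
- stylus: loose stylus standing upright in a hole of the stand: yellow square grip 16 x 16 mm, 52 mm tall, with a black band; a 5 mm shaft with a white tip runs 75 mm down from it. About 30 g. Origin: centre of the grip's underside (shoulder, resting on the stand's plate); z up along the grip, x and y square to its flats
- stylus_tip (a point): end of the stylus tip, 75 mm below the stylus origin
- thermometer: loose stem thermometer standing upright in a hole of the stand: white body 18 (x) x 26 (y) mm, 42 mm tall, under a head 18 x 38 mm, 14 mm tall, display on top; steel stem 6 mm across, 85 mm long, straight down from the body, with a 2 mm high red ring. About 50 g. Origin: centre of the body's underside (shoulder, resting on the stand's plate); z up; flat faces 18 mm apart look to +x and -x
- stem_tip (a point): lower end of the thermometer's stem, 85 mm below the thermometer's origin
- stem_ring (a point): centre of the red ring on the stem, 40 mm below the thermometer's origin, 45 mm above the tip
- controller: fixed white console of the incubator, 130 (x) x 170 (y) mm, flat top panel 48 mm above the origin, with a display, three flat keys that do nothing here, and one recessed button in a blue-ringed hole. Origin: centre of the underside, z up
- cal_button (a joint): travel of the recessed orange button: 0 released, 0.004 m fully down; spring, 1.8 N to start and 4.2 N fully down, springs back when released
- button_top (a point): centre of the orange button's upper face when released: 4 mm below the panel in a 14 mm hole (button 11 mm across); at x = -35, y = +45 mm in the controller's frame; pressed straight down. This point does not move with the button
- incubator: fixed stage-top incubator, aluminium frame 110 (x) x 160 (y) mm; its clear lid spans 45 to 50 mm above the origin; a white round port collar 26 mm across stands on the lid up to 62 mm; two shallow culture dishes inside, floor 7.5 mm above the origin, one below the port. Origin: centre of the underside, z up
- port (a point): centre of the port's mouth, level with the collar's rim: bore 15 mm in diameter, 17 mm long through collar and lid, vertical; at x = -12, y = +34 mm, z = 62 mm in the incubator's frame
- hex_driver: bystander in the stand: red square grip 16 x 16 mm, 52 mm tall, 4 mm dark shaft 70 mm long. Origin: centre of the grip's underside
- dish_stack: bystander: stack of three clear culture dishes, 40 mm across, 32 mm tall. Origin: centre of the underside
- objective: bystander: steel microscope objective standing on its thread, 34 mm across, 46 mm tall. Origin: centre of the underside
- oil_bottle: bystander: amber dropper bottle 28 mm across, 62 mm tall. Origin: centre of the underside
- slide_box: bystander: blue slide box 88 x 103 mm, 34 mm tall. Origin: centre of the underside
- lens_cleaner: bystander: white bottle with blue cap, 40 mm across, 115 mm tall. Origin: centre of the underside
- tissue_box: bystander: green lens-tissue box 100 x 120 mm, 60 mm tall. Origin: centre of the underside
Not all that is in view belongs to the job. What is shaped like the stand but turquoise is not meant.

How it is judged (in metres and radians):
On the way, in this order (a step that is already met when the one before it is completed fails the run):
1. the recessed button is held fully down with the stylus (value of joint cal_button above 0.003 m and contact force between stylus and controller above 0.5 N), for 0.7 s.
2. the stylus stands in the tool stand again, let go (z of stylus in the frame of stand between 0.096 and 0.105 m and x of stylus in the frame of stand between -0.012 and 0.012 m and y of stylus in the frame of stand between -0.08 and 0.08 m and angle between stylus's own z axis and vertical below 0.12 rad and contact force between stylus and the fingers below 0.05 N and value of joint cal_button below 0.001 m), for 0.2 s.
At the end, for the whole second after the job is handed in: the gripper holds the thermometer still and upright (5 degrees), ring and tip within 3 mm of the port's axis, ring within 5 mm of the rim's height, not touching the incubator; the stylus stands let go in a hole of the stand, shoulder on the plate; button released (all of step 2 and horizontal distance between each of stem_tip, stem_ring and port below 0.003 m and z of stem_ring in the frame of port between -0.005 and 0.005 m and angle between thermometer's own z axis and vertical below 0.09 rad and contact force between thermometer and the fingers above 1 N and contact force between thermometer and incubator below 0.05 N and linear speed of thermometer below 0.01 m/s); the arm keeps its last pose, push and grip.
It fails at once if the thermometer touches the incubator (port, lid or dish) (contact force between thermometer and incubator above 0.1 N).
It fails at once if another thing on the bench or in the stand is shifted by more than 20 mm (distance of any of hex_driver, dish_stack, objective, oil_bottle, slide_box, lens_cleaner, tissue_box from where it was at the start of the episode above 0.02 m).
It also fails if it takes over 72 s, if anything falls off the work surface, if the arm or the gripper's body presses on something with over 40 N, if the wrist force passes 120 N, or if a joint passes its speed limit or range.

ROBOT

A 7-joint arm with a two-finger parallel gripper is mounted at the origin on the work surface. World frame = base frame: x ahead of the robot, y to its left, z up, the work surface at z = 0. Lengths are in mm, angles in rad, forces in N, time in s.
With the tool pointing down it reaches from about 400 to 875 mm from the base axis. Payload 4.4 kg.
Tool frame: the origin (TCP) lies on the centre line of the jaws, within the pads' length; the fingertips stand 25 mm ahead of it and the grasp point (between the pads) lies 6 mm ahead of it (ctrl.finger_overhang is the distance from the TCP to the fingertips, in mm); z points along the fingers, y is the line along which they close (so a half turn about z gives the same grasp; the last joint's range is limited). The gripper opens to 85 mm and grips with 20 to 120 N. Pads are 22 mm wide; open, the fingers measure 114 mm over their backs; the gripper's body (76 mm by 85 mm) begins 54 mm behind the grasp point. The pads swing forward as they close: fully open they stand 13 mm farther back than shut.
Start: joints at [-1.197, 0.628, 0.038, 1.517, -0.027, 0.996, -0.02], TCP at [276.723, 588.168, 256.313] pointing down, gripper open.
Joint ranges: [-3.06, 3.06], [-0.37, 2.12], [-1.25, 1.32], [0.18, 2.47], [-1.1, 4.24], [0.23, 1.98], [-2.94, 2.94]. Speed limits (rad/s): [2.57, 2.57, 3.14, 3.14, 3.14, 3.14, 3.14].

INTERFACE

Orientations are given as [roll, pitch, yaw] about the fixed x, y, z axes, in that order (R = Rz(yaw) Ry(pitch) Rx(roll)).
In Python, from cell import ctrl gives the robot as it stands. The module is installed in compiled form; this text tells all that it offers.
- The arm moves only by the tool play_rows, never from a script. Its argument "targets" is a list of rows, each a list of 5 numbers: the closure, from 0 (fully open) to 1 (shut), then the shift along the tool's x, y, z in cm, then the turn about the tool's z in degrees. In form: [[gripper, dx, dy, dz, spin], ...]. A call has 1 to 10 rows; each row is the pose to reach, as a shift and turn from the pose commanded when the call began, along the tool's axes at that moment; what a row does not reach only later rows make up. A row lasts 1/10 s, in which the tool goes at most 50 mm and 8.59 degrees, less where a joint would pass 70% of its speed; a pose out of reach is approached as far as the arm can. A call with a gripper value outside its range is refused whole. The fingers move at their own pace and stop on an object; the grip force is fixed at half the most. Time passes only in rows, so rows that repeat a pose let the fingers close. It gives the time, the measured TCP pose, the force, the opening and the grip force at its end, in the units of the state.
- ctrl.read_state(): the state, without advancing time (a new reading comes with each control period).
- ctrl.get_image(name): name is "scene" or "top" or "wrist"; returns (picture, depth): 420x560x3 uint8, red, green, blue; 420x560 float32, mm along the optical axis (not along the pixel's ray), 0 where there is no reading.
- ctrl.calibration(name): a dict with "vfov" (degrees; the focal length in pixels is half the picture's height over the tangent of half this angle, whatever the lens; pixels are square), "cx", "cy" (the principal point, pixels), "extrinsics" (4x4, takes a point from camera to world coordinates); the wrist camera has in their place "mount" (4x4, takes a point from camera to tool coordinates, whose origin is the TCP and whose axes are the flange's). Camera axes: x right, y down, z forward; pixel columns grow to the right and rows downward; lengths in mm; the calibration is good to about 2 mm. A picture is of the moment at which its call begins: read the wrist's pose just before it. calibration takes no time and is no camera call.
- ctrl.finish_job(): hands the job in; it is judged then, once.
Trained networks look in the newest picture that a camera, given by its name, has taken for a name from the list of things; names that differ only in an ending like _2 or _b are one class to them, and where a whole thing is asked for, a point or a joint stands for the part that bears it (a point fixed in the world has none). Each returns a list of dicts, best first, with "confidence" (0 to 1); they miss things now and then, are a little off and sometimes report something else, mostly with a low value. They report only what shows in the picture. A call takes as long as a camera call. They do not tell look-alikes from the thing itself.
- ctrl.search_frame(camera, name): "bbox" ([left, top, right, bottom] in pixels, round what is visible of it).
- ctrl.trace(camera, name): "pixels" (420x560 bool, what is visible of it) and "bbox" ([left, top, right, bottom] in pixels, round what is visible of it).
The state is a dict: "clock": time; "qpos": joint angles; "qd": joint speeds; "tau": joint torques, N m; "eef_pos": TCP position; "tool_rot": TCP orientation; "force": force on the tool from outside, world axes, zero at the start; "torque": the same for the moment, N m; "width": finger opening in mm; "gripper_force": force on a finger pad.
Only numpy, scipy, OpenCV 4.12 (cv2) and the standard library are available. Lean on these libraries where they do the work, as an engineer would, in place of code of your own. Each camera call takes 0.05 s, during which the arm holds its last target. There are 200 camera calls.

## Working session

There is one attempt and no reset: what is moved stays moved. The work goes in short steps, Python scripts to look and compute and a tool call to move; the robot and the scene stay as the last step left them, time stands still between calls to the robot, and variables do not carry over. Pictures are saved under pics/ and viewed, at most 13 in all, crops included, and the job is handed in when it is done.

Besides the shell and the picture viewer there is one more tool, called after "Call:" by a JSON object that holds its "method" and its "body", one argument or row to a line. play_rows: Moves the arm, as the interface text tells. Its arguments: {"type":"object","properties":{"targets":{"type":"array"}},"required":["targets"]}

```bash
mkdir -p pics
cat > h.py <<'E'
import numpy as np, cv2
from cell import ctrl
from scipy.spatial.transform import Rotation as R
def tool():
    s=ctrl.read_state(); T=np.eye(4); T[:3,:3]=R.from_euler('xyz',s['tool_rot']).as_matrix(); T[:3,3]=s['eef_pos']; return T
def cam(n):
    c=ctrl.calibration(n); f=210/np.tan(np.radians(c['vfov'])/2)
    E=tool()@np.array(c['mount']) if 'mount' in c else np.array(c['extrinsics'])
    return f,c['cx'],c['cy'],E
def world(n,d,E=None):
    f,cx,cy,E0=cam(n); E=E0 if E is None else E
    v,u=np.mgrid[:420,:560]
    P=np.stack([(u-cx)/f*d,(v-cy)/f*d,d],-1)
    return P@E[:3,:3].T+E[:3,3]
def shot(n,save=None):
    E=cam(n)[3]; im,d=ctrl.get_image(n); W=world(n,d,E)
    if save: cv2.imwrite('pics/'+save,im[:,:,::-1])
    return im,d,W
def proj(n,p):
    f,cx,cy,E=cam(n); q=np.linalg.inv(E)@np.r_[p,1]; return f*q[0]/q[2]+cx,f*q[1]/q[2]+cy
E
python3 - <<'E'
from h import *
s=ctrl.read_state();print({k:np.round(v,3) for k,v in s.items()})
for n in ['scene','top','wrist']:
    im,d,W=shot(n,n+'0.png'); np.savez('/tmp/'+n,im=im,d=d,W=W); print(n,ctrl.calibration(n)['vfov'],np.round(cam(n)[3],2).tolist())
for n in ['scene','top']:
    for k in ['stand','stylus','thermometer','controller','cal_button','incubator','hex_driver','lens_cleaner']:
        for r in ctrl.search_frame(n,k)[:3]: print(n,k,np.round(r['bbox']),round(r['confidence'],2))
E
```

```text
{'clock': np.float64(0.0), 'qpos': array([-1.197,  0.629,  0.038,  1.518, -0.027,  0.996, -0.02 ]), 'qd': array([ 0.002,  0.   , -0.001,  0.001, -0.001, -0.001,  0.001]), 'tau': array([ 0.0000e+00, -5.6341e+01,  1.2260e+00, -1.9345e+01,  1.1000e-02,
        1.0000e-02,  0.0000e+00]), 'eef_pos': array([276.469, 587.628, 255.385]), 'tool_rot': array([-3.14 ,  0.   ,  2.702]), 'force': array([ 0.137,  0.464, -0.013]), 'torque': array([ 0.026, -0.007, -0.034]), 'gripper_force': np.float64(0.0), 'width': np.float64(85.654)}
scene 50.86613796927303 [[-0.01, 0.73, -0.68, 1304.17], [1.0, 0.01, 0.0, -19.55], [0.01, -0.68, -0.73, 956.4], [0.0, 0.0, 0.0, 1.0]]
top 42.64005209312299 [[0.02, -0.97, 0.23, 128.44], [-1.0, -0.02, 0.01, -19.49], [-0.0, -0.23, -0.97, 1779.38], [0.0, 0.0, 0.0, 1.0]]
wrist 67.95409361993725 [[0.43, 0.87, 0.25, 213.21], [0.9, -0.41, -0.12, 618.87], [-0.0, 0.28, -0.96, 373.82], [0.0, 0.0, 0.0, 1.0]]
scene stand [355. 198. 443. 252.] 0.84
scene stand [159. 214. 228. 265.] 0.69
scene stand [348. 136. 418. 200.] 0.66
scene stylus [402. 194. 409. 212.] 0.68
scene stylus [314. 195. 324. 208.] 0.62
scene thermometer [413. 187. 434. 226.] 0.56
scene controller [160. 213. 228. 263.] 0.89
scene cal_button [415. 189. 433. 224.] 0.32
scene incubator [262. 228. 333. 283.] 0.91
scene hex_driver [378. 197. 387. 218.] 0.6
scene lens_cleaner [464. 250. 492. 286.] 0.6
scene lens_cleaner [414. 191. 436. 227.] 0.19
top stand [146. 261. 224. 318.] 0.84
top stand [150. 198. 224. 242.] 0.7
top stand [328. 186. 383. 232.] 0.7
top stylus [183. 209. 190. 218.] 0.57
top stylus [248. 168. 304. 214.] 0.49
top thermometer [158. 211. 171. 224.] 0.68
top controller [330. 186. 389. 230.] 0.74
top controller [130. 163. 145. 184.] 0.51
top incubator [252. 169. 300. 210.] 0.9
top lens_cleaner [127. 163. 144. 182.] 0.79
```

Run:
```python
import cv2
a=cv2.imread('pics/scene0.png')[110:320,130:510]; b=cv2.imread('pics/top0.png')[140:340,100:420]
a=cv2.resize(a,(800,442),interpolation=cv2.INTER_CUBIC)
cv2.imwrite('pics/a1.png',a)
cv2.imwrite('pics/b1.png',cv2.resize(b,(800,500),interpolation=cv2.INTER_CUBIC))
```

```text
(no output)
```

View pics/a1.png

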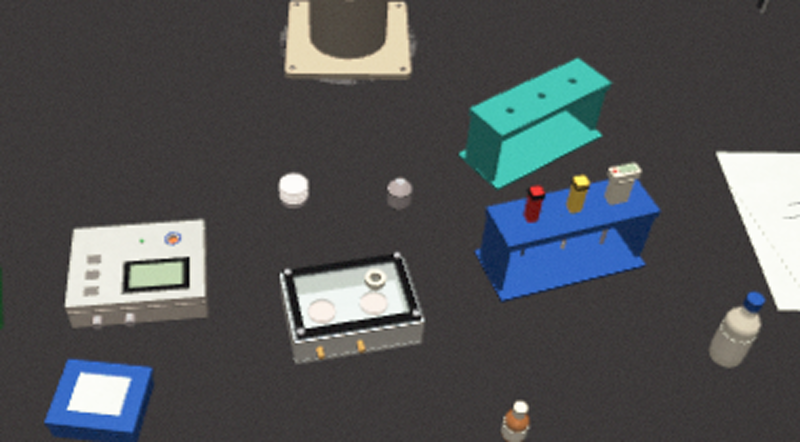

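View pics/b1.png

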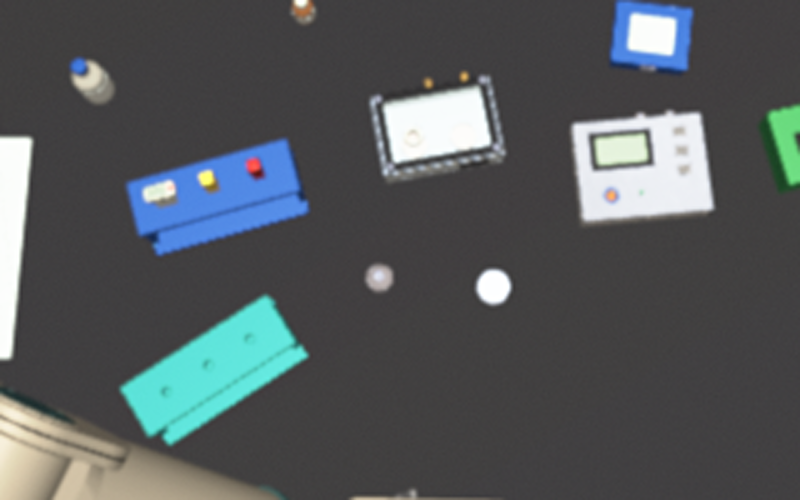

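The scene shows:
- **Blue stand:** about (395,225) in the scene image. The stylus is yellow at (404,203), the hex driver red at (384,208) and the thermometer white at (425,205).
- **Look-alikes:** the turquoise rack at (383,165) and the hex driver. My choice is the yellow tool in the middle hole of the blue stand.
- **Controller:** its button is the orange/blue ring near (212,223).
- **Port:** about (308,241) on the lid.

Next I'll fit poses from the depth images.

Run:
```python
from h import *
def rect(W,m,name):
    P=W[m][:,:2].astype(np.float32); r=cv2.minAreaRect(P); b=cv2.boxPoints(r); print(name,m.sum(),np.round(r[0],1),np.round(r[1],1),round(r[2],1),'z',np.round(np.median(W[m][:,2]),1), np.round(P.mean(0),1))
for n in ['top','scene']:
    D=np.load(f'/tmp/{n}.npz'); im,d,W=D['im'],D['d'],D['W']
    hsv=cv2.cvtColor(im,cv2.COLOR_RGB2HSV); h,s,v=[hsv[...,i].astype(int) for i in range(3)]
    ok=d>0; X,Y,Z=W[...,0],W[...,1],W[...,2]
    box={'top':[(125,190,240,255),(320,175,400,240),(240,160,310,220)],'scene':[(348,180,446,260),(155,205,235,270),(255,220,340,290)]}[n]
    def B(b): m=np.zeros(d.shape,bool); m[b[1]:b[3],b[0]:b[2]]=1; return m&ok
    bl=(h>105)&(h<125)&(s>130)
    rect(W,B(box[0])&bl&(abs(Z-100)<12),'plate')
    rect(W,B(box[1])&(abs(Z-48)<10),'panel')
    m=B(box[2]); print('incub z hist',np.histogram(Z[m],bins=np.arange(-10,90,10)))
    rect(W,m&(Z>30)&(Z<56),'incub')
    for nm,mm in [('yellow',B(box[0])&(h>18)&(h<35)&(s>130)),('red',B(box[0])&((h<8)|(h>172))&(s>130)),('white',B(box[0])&(s<70)&(Z>120)),('orange',B(box[1])&(h<22)&(s>100)),('bluering',B(box[1])&bl)]:
        if mm.sum(): rect(W,mm,nm)
    print('white hi',n); 
    mm=m&(Z>56); 
    if mm.sum(): rect(W,mm,'collar?')
```

```text
plate 1190 [483.6 284. ] [ 73.5 210.3] 17.3 z 100.3 [481.4 278.2]
panel 1963 [ 535.3 -271.4] [132.6 172.2] 6.4 z 48.8 [ 534.6 -271.1]
incub z hist (array([1166, 1307,   69,   36,   55,  682,  787,   56,    0]), array([-10,   0,  10,  20,  30,  40,  50,  60,  70,  80]))
incub 1389 [590.9   1.9] [126.5 159.8] 12.0 z 49.7 [583.   -1.8]
yellow 24 [483.  282.3] [15.3 11.1] 27.4 z 152.3 [480.3 281.7]
red 25 [500.8 226.7] [14.6 13.3] 4.2 z 151.3 [500.1 226.3]
white 95 [472.2 317. ] [19.4 86.8] 16.1 z 151.6 [464.7 336.1]
orange 7 [ 497.1 -229.9] [6.9 8.6] 73.8 z 45.1 [ 497.4 -229.9]
white hi top
collar? 191 [5.84e+02 5.00e-01] [106.  152.9] 11.7 z 58.2 [582.6  12.4]
plate 1355 [486.5 286.3] [ 74.7 214.6] 17.6 z 100.6 [499.1 277.3]
panel 2499 [ 538.6 -269.5] [134.1 170.3] 6.0 z 47.9 [ 543.9 -268.8]
incub z hist (array([1330, 1988,  123,  176,  155,  762, 1357,   41,    0]), array([-10,   0,  10,  20,  30,  40,  50,  60,  70,  80]))
incub 2239 [595.6   4.7] [125.9 160.9] 12.5 z 50.6 [598.7   2.1]
yellow 118 [408.8 315.3] [ 19.1 193.2] 69.2 z 136.4 [484.1 287.3]
red 99 [429.  252.1] [145.8 116. ] 20.4 z 133.4 [501.  231.3]
white 180 [486.1 290.8] [ 20.7 146.6] 16.8 z 147.3 [474.9 337. ]
orange 7 [ 495.8 -229.5] [8.8 5.1] 51.2 z 43.9 [ 495.8 -228.6]
white hi scene
collar? 76 [590.7   2.4] [ 99.7 146.2] 12.5 z 60.2 [577.8  25.3]
```

Call:
{"method": "play_rows", "body": {
  "targets": [
    [0,-4,-2.4,0,7],
    [0,-8,-4.7,0,14],
    [0,-12,-7.1,0,21],
    [0,-16,-9.5,0,28],
    [0,-20,-11.9,0,34],
    [0,-24,-14.3,0,41],
    [0,-28,-16.7,0,47.6],
    [0,-31.6,-18.8,0,47.6],
    [0,-31.6,-18.8,0,47.6],
    [0,-31.6,-18.8,0,47.6]
  ]
}}

```text
clock: 1.95
eef_pos: [483.2, 282.6, 256.5]
tool_rot: [3.141, -0.0, 1.868]
force: [0.0, 1.4, 0.5]
width: 85.4
gripper_force: 0.0
```

Run:
```python
from h import *
s=ctrl.read_state();print(s['clock'],np.round(s['eef_pos'],1),np.round(np.degrees(s['tool_rot']),1),np.round(s['force'],2))
im,d,W=shot('wrist','w1.png'); np.savez('/tmp/w1',im=im,d=d,W=W)
hsv=cv2.cvtColor(im,cv2.COLOR_RGB2HSV); h,sa,v=[hsv[...,i].astype(int) for i in range(3)]
Z=W[...,2]; ok=d>0
for nm,m in [('yellow',(h>18)&(h<35)&(sa>130)&(abs(Z-152)<5)),('plate',(h>105)&(h<125)&(sa>130)&(abs(Z-100)<8)),('red',((h<8)|(h>172))&(sa>130)&(abs(Z-152)<5)),('white',(sa<70)&(Z>148)&(Z<165))]:
    m=m&ok; m=cv2.morphologyEx(m.astype(np.uint8),cv2.MORPH_OPEN,np.ones((3,3)))>0
    if m.sum()<5: print(nm,0); continue
    r=cv2.minAreaRect(W[m][:,:2].astype(np.float32)); print(nm,m.sum(),np.round(r[0],1),np.round(r[1],1),round(r[2],1),np.round(np.median(Z[m]),1),np.round(np.median(W[m],0),1))
```

```text
1.95 [483.2 282.6 256.5] [180.  -0. 107.] [0.03 1.38 0.47]
yellow 416 [486.  286.3] [14.3 15.8] 16.9 152.5 [485.9 286.7 152.5]
plate 101 [634.1 460.9] [ 5.4 15.8] 47.7 105.1 [631.9 460.9 105.1]
red 346 [489.8 276.4] [ 14.6 114.2] 16.9 152.5 [503.3 230.3 152.5]
white 1352 [468.4 342.9] [17.5 37.9] 16.6 154.7 [467.7 344.3 154.7]
```

View pics/w1.png

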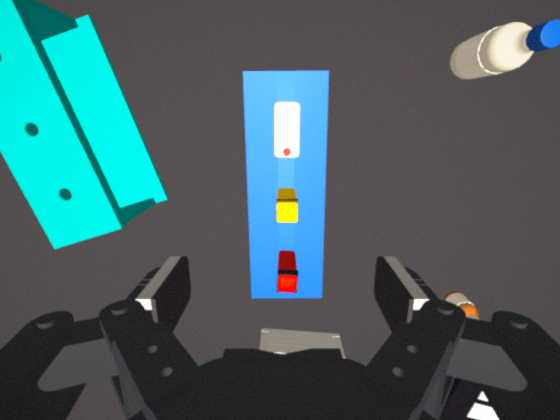

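The wrist view shows the stylus grip at (287,212), between the thermometer at (287,130) and the red driver at (287,275), all on the blue stand. That confirms the choice, so I'm descending to grasp it across the stand's x.

Call:
{"method": "play_rows", "body": {
  "targets": [
    [0,0.26,0.32,2,0],
    [0,0.26,0.32,5,0],
    [0,0.26,0.32,8,0],
    [0,0.26,0.32,10.5,0],
    [0,0.26,0.32,12,0],
    [0,0.26,0.32,12,0],
    [0.5,0.26,0.32,12,0],
    [1,0.26,0.32,12,0],
    [1,0.26,0.32,12,0],
    [1,0.26,0.32,12,0]
  ]
}}

```text
clock: 3.0
eef_pos: [485.2, 287.3, 137.1]
tool_rot: [3.14, -0.001, 1.871]
force: [0.1, -0.6, 0.5]
width: 28.1
gripper_force: 0.0
```

Call:
{"method": "play_rows", "body": {
  "targets": [
    [1,0,0,0,0],
    [1,0,0,0,0],
    [1,0,0,0,0],
    [1,0,0,0,0]
  ]
}}

```text
clock: 3.4
eef_pos: [485.1, 287.1, 137.0]
tool_rot: [3.141, -0.001, 1.871]
force: [-0.9, -0.3, 5.5]
width: 15.2
gripper_force: 58.3
```

Call:
{"method": "play_rows", "body": {
  "targets": [
    [1,0,0,-2,0],
    [1,0,0,-5,0],
    [1,0,0,-9,0],
    [1,0,0,-13,0],
    [1,0,0,-15,0],
    [1,-3,-0.8,-15,0],
    [1,-7,-2,-15,0],
    [1,-11,-3.1,-15,0],
    [1,-15,-4.3,-15,0],
    [1,-19,-5.4,-15,0]
  ]
}}

```text
clock: 4.4
eef_pos: [489.1, 87.8, 286.3]
tool_rot: [-3.142, 0.0, 1.871]
force: [1.0, 0.3, -0.1]
width: 15.1
gripper_force: 58.5
```

Call:
{"method": "play_rows", "body": {
  "targets": [
    [1,-4,-1.1,0,0],
    [1,-8,-2.2,0,0],
    [1,-12,-3.4,0,0],
    [1,-16,-4.6,0,0],
    [1,-20,-5.8,1,0],
    [1,-24,-7,3,0],
    [1,-28,-8.1,5,0],
    [1,-30.7,-8.8,7,0],
    [1,-30.7,-8.8,8,0],
    [1,-30.7,-8.8,8,0]
  ]
}}

```text
clock: 5.4
eef_pos: [494.9, -229.6, 204.6]
tool_rot: [-3.139, -0.003, 1.869]
force: [-0.5, 0.6, -1.0]
width: 15.2
gripper_force: 58.5
```

Run:
```python
from h import *
s=ctrl.read_state();print(s['clock'],np.round(s['eef_pos'],1),np.round(np.degrees(s['tool_rot']),1),np.round(s['force'],2),s['width'],np.round(s['qpos'],2))
im,d,W=shot('wrist','w2.png'); np.savez('/tmp/w2',im=im,d=d,W=W)
hsv=cv2.cvtColor(im,cv2.COLOR_RGB2HSV); h,sa,v=[hsv[...,i].astype(int) for i in range(3)]
Z=W[...,2]; ok=(d>0)&(Z<70)&(Z>20)
for nm,m in [('orange',(h<22)&(sa>120)),('blue',(h>100)&(h<125)&(sa>110))]:
    m=m&ok&(abs(W[...,0]-496)<20)&(abs(W[...,1]+230)<20)
    ys,xs=np.nonzero(m); print(nm,m.sum(),xs.mean(),ys.mean(),np.round(np.median(W[m],0),1),np.round(W[m].min(0),1),np.round(W[m].max(0),1))
T=tool()
for z in (6+30+75+1,): print('tip proj',proj('wrist',(T@[0,0,z,1])[:3]))
```

```text
5.4 [ 494.9 -229.6  204.6] [-179.8   -0.2  107.1] [-0.46  0.57 -1.02] 15.219184422666686 [ 0.18  0.57  0.31  1.87 -0.24  0.75  0.92]
orange 64 285.8125 198.078125 [ 498.9 -230.7   44.4] [ 492.5 -236.4   37.1] [ 504.1 -223.7   46.9]
blue 98 285.88775510204084 198.69387755102042 [ 497.9 -228.6   49.4] [ 487.9 -239.8   47.7] [ 508.2 -218.9   51.1]
tip proj (np.float64(281.5885447748057), np.float64(211.7970772920109))
```

View pics/w2.png

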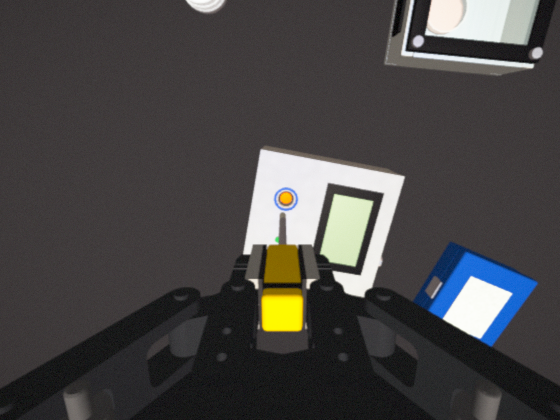

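The button is at (286,198), and the stylus is held straight with its shaft tip near (282,213). I'll measure the tip against the button from depth.

Run:
```python
from h import *
D=np.load('/tmp/w2.npz'); im,d,W=D['im'],D['d'],D['W']; Z=W[...,2]
for r in range(205,248,3):
    m=(Z[r]>75)&(Z[r]<170)&(np.abs(np.arange(560)-283)<12)
    if m.sum(): print(r,np.nonzero(m)[0][[0,-1]],np.round(W[r][m].mean(0),1))
T=tool()
for z in (45,60,80,100,112): print(z,np.round(proj('wrist',(T@[0,0,z,1])[:3]),1),np.round((T@[0,0,z,1])[:3],1))
c=im[180:260,240:330,::-1]; cv2.imwrite('pics/c2.png',cv2.resize(c,(720,640)[:2] if 0 else (675,600),interpolation=cv2.INTER_CUBIC))
```

```text
214 [279 284] [ 494.3 -229.1   99.3]
217 [279 285] [ 494.8 -229.2  105.9]
220 [279 285] [ 494.7 -228.9  113.6]
223 [279 285] [ 494.7 -229.   119.9]
226 [279 285] [ 494.7 -228.9  126.4]
229 [279 285] [ 494.8 -229.   131.8]
232 [278 285] [ 494.4 -229.1  137.4]
235 [278 285] [ 494.5 -229.1  142.6]
238 [278 285] [ 494.5 -229.2  147.3]
241 [278 285] [ 494.5 -229.   152.4]
244 [276 294] [ 494.8 -223.5  169.3]
45 [281.6 246.7] [ 495.7 -228.6  160.6]
60 [281.6 236.8] [ 495.7 -228.6  145.6]
80 [281.6 225.8] [ 495.6 -228.6  125.6]
100 [281.6 216.6] [ 495.6 -228.6  105.6]
112 [281.6 211.8] [ 495.6 -228.5   93.6]
```

View pics/c2.png

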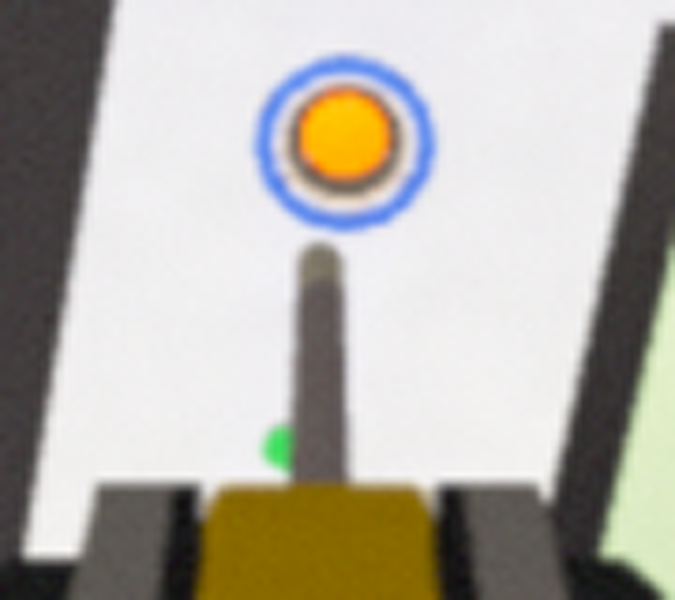

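Call:
{"method": "play_rows", "body": {
  "targets": [
    [1,0.05,0.33,1,0],
    [1,0.05,0.33,2,0],
    [1,0.05,0.33,3,0],
    [1,0.05,0.33,3.8,0],
    [1,0.05,0.33,4.3,0],
    [1,0.05,0.33,4.5,0],
    [1,0.05,0.33,4.5,0]
  ]
}}

```text
clock: 6.15
eef_pos: [499.1, -228.4, 161.0]
tool_rot: [-3.141, -0.0, 1.871]
force: [-0.3, 0.3, -0.0]
width: 15.1
gripper_force: 58.5
```

Run:
```python
from h import *
s=ctrl.read_state();print(s['clock'],np.round(s['eef_pos'],1),np.round(s['force'],2))
im,d,W=shot('wrist'); c=im[180:260,240:330,::-1]; cv2.imwrite('pics/c3.png',cv2.resize(c,(675,600),interpolation=cv2.INTER_CUBIC))
```

```text
6.15 [ 499.1 -228.4  161. ] [-0.31  0.28 -0.04]
```

View pics/c3.png

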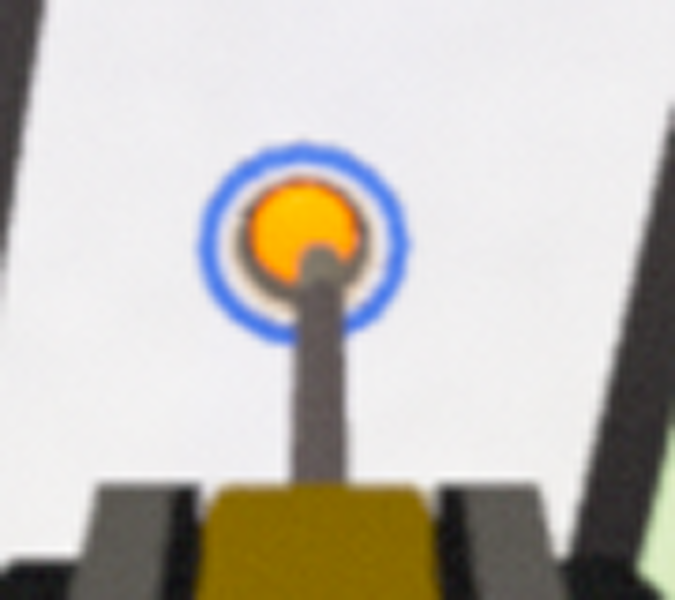

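The tip at crop (320,255) is over the button but about 1.7 mm right of its centre (305,233). I'll correct that and press.

Call:
{"method": "play_rows", "body": {
  "targets": [
    [1,-0.08,-0.17,0,0],
    [1,-0.08,-0.17,0.2,0],
    [1,-0.08,-0.17,0.4,0],
    [1,-0.08,-0.17,0.6,0],
    [1,-0.08,-0.17,0.8,0],
    [1,-0.08,-0.17,0.9,0],
    [1,-0.08,-0.17,0.9,0]
  ]
}}

```text
clock: 6.9
eef_pos: [497.9, -229.7, 152.4]
tool_rot: [3.141, 0.0, 1.871]
force: [-1.4, -0.3, 3.3]
width: 15.1
gripper_force: 58.8
```

Call:
{"method": "play_rows", "body": {
  "targets": [
    [1,0,0,0.12,0],
    [1,0,0,0.22,0],
    [1,0,0,0.22,0],
    [1,0,0,0.22,0]
  ]
}}

```text
clock: 7.3
eef_pos: [498.1, -229.9, 151.4]
tool_rot: [3.14, 0.0, 1.871]
force: [-2.2, 1.5, 12.5]
width: 15.3
gripper_force: 60.5
```

Call:
{"method": "play_rows", "body": {
  "targets": [
    [1,0,0,0,0],
    [1,0,0,0,0],
    [1,0,0,0,0],
    [1,0,0,0,0],
    [1,0,0,0,0],
    [1,0,0,0,0],
    [1,0,0,0,0],
    [1,0,0,0,0],
    [1,0,0,0,0],
    [1,0,0,0,0]
  ]
}}

```text
clock: 8.3
eef_pos: [498.1, -229.9, 151.4]
tool_rot: [3.141, 0.0, 1.871]
force: [-2.2, 1.3, 13.7]
width: 15.5
gripper_force: 60.5
```

Call:
{"method": "play_rows", "body": {
  "targets": [
    [1,0,0,0,0],
    [1,0,0,0,0],
    [1,0,0,-0.5,0],
    [1,0,0,-1.5,0],
    [1,0,0,-3,0],
    [1,0,0,-6,0],
    [1,0,0,-10,0],
    [1,0,0,-13.5,0],
    [1,0,0,-13.5,0]
  ]
}}

```text
clock: 9.2
eef_pos: [500.2, -231.1, 290.0]
tool_rot: [3.134, 0.006, 1.871]
force: [0.0, -0.9, 0.0]
width: 15.2
gripper_force: 58.5
```

Run:
```python
from h import *
s=ctrl.read_state();p=s['eef_pos'];print(s['clock'],np.round(p,1),np.round(s['tool_rot'],3),np.round(s['force'],2))
y=s['tool_rot'][2]; d=np.array([485.3,286.8])-p[:2]
print('dx,dy cm',(d@[np.cos(y),np.sin(y)])/10,(d@[np.sin(y),-np.cos(y)])/10)
im,dd,W=shot('wrist'); Z=W[...,2]
for r in range(208,244,4):
    m=(Z[r]>p[2]-125)&(Z[r]<p[2]-40)&(np.abs(np.arange(560)-283)<14)
    if m.sum(): print(r,np.nonzero(m)[0][[0,-1]],np.round(W[r][m].mean(0)-p,1))
```

```text
9.2 [ 500.2 -231.1  290. ] [3.134 0.006 1.871] [ 0.02 -0.91  0.01]
dx,dy cm 49.91572933702469 13.88611192092856
212 [281 283] [   1.1    0.4 -109.2]
216 [279 285] [   1.2   -0.2 -101.2]
220 [279 285] [  1.   -0.1 -91.6]
224 [279 285] [  0.9   0.  -82.8]
228 [279 285] [  0.8   0.3 -74.3]
232 [278 285] [  0.5   0.  -67.5]
236 [278 285] [  0.4   0.1 -60.4]
240 [278 285] [  0.3   0.2 -53.8]
```

Call:
{"method": "play_rows", "body": {
  "targets": [
    [1,3,0.85,0,0],
    [1,7,2,0,0],
    [1,11,3.1,0,0],
    [1,15,4.2,0,0],
    [1,19,5.4,0,0],
    [1,23,6.5,0,0],
    [1,27,7.6,0,0],
    [1,31,8.75,0,0],
    [1,35,9.9,0,0],
    [1,39,11,0,0]
  ]
}}

```text
clock: 10.25
eef_pos: [486.4, 177.0, 283.9]
tool_rot: [-3.139, 0.0, 1.871]
force: [0.5, -0.7, 0.3]
width: 15.2
gripper_force: 58.5
```

Call:
{"method": "play_rows", "body": {
  "targets": [
    [1,4,1.13,0,0],
    [1,7.5,2.12,0,0],
    [1,9.8,2.8,0,0],
    [1,10.73,3.04,0,0],
    [1,10.73,3.04,2,0],
    [1,10.73,3.04,4,0],
    [1,10.73,3.04,6,0],
    [1,10.73,3.04,6,0],
    [1,10.73,3.04,6,0],
    [1,10.73,3.04,6,0]
  ]
}}

```text
clock: 11.25
eef_pos: [485.6, 286.6, 226.0]
tool_rot: [3.14, -0.0, 1.87]
force: [0.4, 0.9, -0.2]
width: 15.4
gripper_force: 58.5
```

Run:
```python
from h import *
s=ctrl.read_state();p=s['eef_pos'];print(s['clock'],np.round(p,1),np.round(s['tool_rot'],3),np.round(s['force'],2))
```

```text
11.25 [485.6 286.6 226. ] [ 3.14 -0.    1.87] [ 0.43  0.87 -0.17]
```

Call:
{"method": "play_rows", "body": {
  "targets": [
    [1,0,0,1,0],
    [1,0,0,2.2,0],
    [1,0,0,3.7,0],
    [1,0,0,5.2,0],
    [1,0,0,6.7,0],
    [1,0,0,7.8,0],
    [1,0,0,8.5,0],
    [1,0,0,8.8,0],
    [1,0,0,8.8,0]
  ]
}}

```text
clock: 12.15
eef_pos: [485.0, 286.9, 137.3]
tool_rot: [3.141, -0.0, 1.871]
force: [-0.1, -0.1, -0.4]
width: 15.2
gripper_force: 58.4
```

Call:
{"method": "play_rows", "body": {
  "targets": [
    [0.8,0,0,0,0],
    [0.6,0,0,0,0],
    [0.4,0,0,0,0],
    [0.2,0,0,0,0],
    [0,0,0,0,0],
    [0,0,0,0,0],
    [0,0,0,0,0],
    [0,0,0,-1,0],
    [0,0,0,-4,0],
    [0,0,0,-8,0]
  ]
}}

```text
clock: 13.15
eef_pos: [483.8, 286.3, 217.1]
tool_rot: [-3.138, 0.001, 1.871]
force: [0.8, 0.7, 0.6]
width: 85.3
gripper_force: 0.0
```

Call:
{"method": "play_rows", "body": {
  "targets": [
    [0,2,0,-2,0],
    [0,4,0,-4,0],
    [0,5.8,0,-4,0],
    [0,5.8,0,-4,0],
    [0,5.8,0,-4,0],
    [0,5.8,0,-4,0]
  ]
}}

```text
clock: 13.75
eef_pos: [467.7, 340.6, 256.0]
tool_rot: [-3.139, 0.002, 1.869]
force: [-0.2, 0.2, 0.0]
width: 85.4
gripper_force: 0.0
```

Run:
```python
from h import *
s=ctrl.read_state();print(s['clock'],np.round(s['eef_pos'],1),np.round(np.degrees(s['tool_rot']),1),s['width'])
for n in ['wrist','scene']:
  im,d,W=shot(n,n+'4.png')
  hsv=cv2.cvtColor(im,cv2.COLOR_RGB2HSV); h,sa,v=[hsv[...,i].astype(int) for i in range(3)]
  Z=W[...,2]; ok=(d>0)&(abs(W[...,0]-480)<60)&(abs(W[...,1]-285)<110)
  for nm,m in [('yellow',(h>18)&(h<35)&(sa>130)&(abs(Z-152)<5)),('red',((h<8)|(h>172))&(sa>130)&(abs(Z-152)<5)),('white',(sa<70)&(Z>148)&(Z<165))]:
    m=m&ok; m=cv2.morphologyEx(m.astype(np.uint8),cv2.MORPH_OPEN,np.ones((3,3)))>0
    if m.sum()<5: print(nm,0); continue
    r=cv2.minAreaRect(W[m][:,:2].astype(np.float32)); print(nm,m.sum(),np.round(r[0],1),np.round(r[1],1),round(r[2],1),np.round(np.median(W[m],0),1))
```

```text
13.75 [467.7 340.6 256. ] [-1.799e+02  1.000e-01  1.071e+02] 85.38827743517821
yellow 357 [485.4 286.2] [14.5 15.5] 17.3 [484.9 287.7 152.4]
red 296 [491.9 276.1] [ 15.2 115.5] 14.3 [502.5 231.3 152.6]
white 1091 [468.2 343.5] [17.3 37.1] 16.6 [467.3 345.5 154.7]
yellow 32 [486.3 284.4] [15.1 16.2] 8.9 [489.7 284.  152.6]
red 23 [506.  228.6] [14.  14.6] 85.3 [506.7 228.1 152.9]
white 77 [469.7 343.4] [17.8 36.9] 13.9 [473.  343.2 154.6]
```

View pics/wrist4.png

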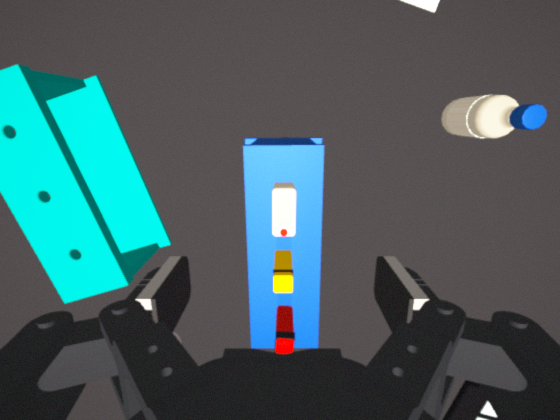

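The stylus stands upright in the middle hole at (283,280), with its top at 152 mm. Next is the thermometer at (284,210).

Call:
{"method": "play_rows", "body": {
  "targets": [
    [0,0.15,0,2,0],
    [0,0.15,0,5,0],
    [0,0.15,0,8,0],
    [0,0.15,0,10.7,0],
    [0,0.15,0,12.1,0],
    [0,0.15,0,12.1,0],
    [0.4,0.15,0,12.1,0],
    [0.6,0.15,0,12.1,0],
    [0.8,0.15,0,12.1,0],
    [1,0.15,0,12.1,0]
  ]
}}

```text
clock: 14.85
eef_pos: [467.7, 344.1, 137.1]
tool_rot: [3.14, -0.001, 1.871]
force: [-0.4, -0.7, -1.0]
width: 28.1
gripper_force: 0.0
```

Call:
{"method": "play_rows", "body": {
  "targets": [
    [1,0,0,0,0],
    [1,0,0,0,0],
    [1,0,0,0,0],
    [1,0,0,0,0],
    [1,0,0,0,0]
  ]
}}

```text
clock: 15.35
eef_pos: [467.7, 344.1, 136.9]
tool_rot: [3.14, -0.001, 1.871]
force: [-0.5, -0.6, 5.2]
width: 17.5
gripper_force: 59.0
```

Call:
{"method": "play_rows", "body": {
  "targets": [
    [1,0,0,-1,0],
    [1,0,0,-3,0],
    [1,0,0,-6,0],
    [1,0,0,-9,0],
    [1,0,0,-12,0],
    [1,0,0,-14.5,0],
    [1,0,0,-16,0],
    [1,-2,0,-16,0],
    [1,-5,0.1,-16,0],
    [1,-8,0.1,-16,0]
  ]
}}

```text
clock: 16.35
eef_pos: [491.8, 267.0, 296.5]
tool_rot: [3.141, 0.0, 1.872]
force: [0.3, 0.5, -1.0]
width: 17.5
gripper_force: 58.5
```

Call:
{"method": "play_rows", "body": {
  "targets": [
    [1,-3,0,0,0],
    [1,-6,0.1,0,0],
    [1,-9,0.2,0,0],
    [1,-12,0.3,0,0],
    [1,-15,0.4,0,0],
    [1,-18,0.5,1.5,0],
    [1,-21,0.6,3,0],
    [1,-23.5,0.6,4.5,0],
    [1,-24.7,0.6,6,0],
    [1,-24.7,0.6,6,0]
  ]
}}

```text
clock: 17.35
eef_pos: [569.5, 30.8, 234.6]
tool_rot: [-3.137, 0.001, 1.867]
force: [-1.1, 0.5, 0.1]
width: 17.6
gripper_force: 58.6
```

Call:
{"method": "play_rows", "body": {
  "targets": [
    [1,0,0,0,0],
    [1,0,0,0,0],
    [1,0,0,0,0]
  ]
}}

```text
clock: 17.65
eef_pos: [570.9, 34.9, 237.0]
tool_rot: [3.14, -0.0, 1.873]
force: [0.2, 1.0, -1.0]
width: 17.3
gripper_force: 58.6
```

Run:
```python
from h import *
s=ctrl.read_state();p=s['eef_pos'];print(s['clock'],np.round(p,1),np.round(s['tool_rot'],3),np.round(s['force'],2))
im,d,W=shot('wrist','w5.png'); np.savez('/tmp/w5',im=im,d=d,W=W); Z=W[...,2]
for r in range(190,250,4):
    m=(Z[r]>p[2]-130)&(Z[r]<p[2]-38)&(np.abs(np.arange(560)-283)<16)
    if m.sum(): print(r,np.nonzero(m)[0][[0,-1]],np.round(W[r][m].mean(0),1))
m=(abs(Z-62)<3.5)&(abs(W[...,0]-571)<25)&(abs(W[...,1]-33)<25)
print('collar',m.sum(),np.round(W[m].min(0),1),np.round(W[m].max(0),1))
if m.sum()>5: print(cv2.minEnclosingCircle(W[m][:,:2].astype(np.float32)))
T=tool();print(proj('wrist',(T@[0,0,122,1])[:3]),proj('wrist',(T@[0,0,77,1])[:3]))
```

```text
17.65 [570.9  34.9 237. ] [ 3.14  -0.     1.873] [ 0.23  0.97 -0.97]
210 [278 285] [570.7  35.8 123.2]
214 [278 285] [570.7  35.9 133.7]
218 [278 285] [570.6  36.1 143.8]
222 [278 285] [570.6  36.1 152.6]
226 [278 285] [570.6  36.2 161. ]
230 [277 286] [570.7  35.7 167.3]
234 [277 286] [570.7  35.6 174.1]
collar 372 [556.9  20.7  58.5] [582.3  46.   64.7]
((569.6954956054688, 33.388797760009766), 12.922656059265137)
(np.float64(281.58676028731736), np.float64(208.12490762956244)) (np.float64(281.5745018681165), np.float64(227.31647611057136))
```

View pics/w5.png

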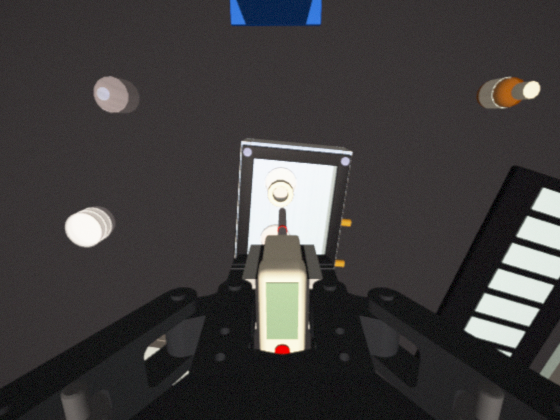

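The stem tip is near (282,208) above the lid, and the port collar is at (280,190). I'll correct, descend to 13 mm above the rim, settle and re-measure.

Call:
{"method": "play_rows", "body": {
  "targets": [
    [1,0.03,-0.16,1,0],
    [1,0.03,-0.16,2,0],
    [1,0.03,-0.16,3,0],
    [1,0.03,-0.16,3.7,0],
    [1,0.03,-0.16,4,0],
    [1,0.03,-0.16,4,0],
    [1,0.03,-0.16,4,0],
    [1,0.03,-0.16,4,0],
    [1,0.03,-0.16,4,0],
    [1,0.03,-0.16,4,0]
  ]
}}

```text
clock: 18.7
eef_pos: [569.2, 33.3, 196.4]
tool_rot: [3.141, 0.0, 1.871]
force: [0.2, 0.1, -0.2]
width: 18.0
gripper_force: 58.6
```

```bash
cat > m.py <<'E'
from h import *
import sys
P=[];S=[]
for k in range(4):
    s=ctrl.read_state();p=s['eef_pos']; print(s['clock'],np.round(p,1),np.round(s['tool_rot'],4),np.round(s['force'],1))
    im,d,W=shot('wrist','w%s_%d.png'%(sys.argv[1],k)); Z=W[...,2]
    rows=[]
    for r in range(190,250):
        m=(Z[r]>max(p[2]-124,68))&(Z[r]<p[2]-45)&(np.abs(np.arange(560)-283)<16)
        if 6<=m.sum()<12: rows.append(W[r][m].mean(0))
    rows=np.array(rows); y=s['tool_rot'][2]; ex=np.array([np.cos(y),np.sin(y)]); ey=np.array([np.sin(y),-np.cos(y)])
    st=np.median(rows[:,:2],0)-2.36*ex
    m=(abs(Z-62)<3)&(abs(W[...,0]-571)<25)&(abs(W[...,1]-33)<25)&(np.hypot(W[...,0]-st[0],W[...,1]-st[1])>4.5)
    c,r=cv2.minEnclosingCircle(W[m][:,:2].astype(np.float32)); c=np.array(c)
    print(' stem',np.round(st,1),'tip row z',round(rows[:,2].min(),1),'port',np.round(c,1),round(r,2),'rimz',round(np.median(Z[m]),1),'dx,dy mm',np.round([(c-st)@ex,(c-st)@ey],2))
    print(' stem slope mm/100', np.round(100*np.polyfit(rows[:,2],rows[:,0],1)[0],1),np.round(100*np.polyfit(rows[:,2],rows[:,1],1)[0],1))
E
python3 m.py 6; python3 -c "
import cv2;c=cv2.imread('pics/w6_3.png')[160:250,230:335];cv2.imwrite('pics/c6.png',cv2.resize(c,(700,600),interpolation=cv2.INTER_CUBIC))"
```

```text
18.7 [569.2  33.3 196.4] [3.1411 0.     1.8711] [ 0.2  0.1 -0.2]
 stem [569.6  32. ] tip row z 78.2 port [569.6  33.4] 12.97 rimz 62.4 dx,dy mm [1.3  0.45]
 stem slope mm/100 0.1 -0.3
18.75 [569.2  33.3 196.3] [3.1411 0.     1.8711] [-0.1 -0.4 -0.6]
 stem [569.6  32.1] tip row z 78.4 port [569.9  33.4] 12.92 rimz 62.3 dx,dy mm [1.2  0.78]
 stem slope mm/100 0.1 -0.2
18.8 [569.1  33.3 196.3] [3.1413 0.     1.8711] [-0.6  0.2 -0.4]
 stem [569.5  32. ] tip row z 78.0 port [569.6  33.5] 12.95 rimz 62.4 dx,dy mm [1.4  0.52]
 stem slope mm/100 0.1 -0.2
18.85 [569.1  33.3 196.2] [3.1414 0.     1.8711] [-0.2  0.5 -1. ]
 stem [569.5  32.1] tip row z 78.1 port [569.6  33.6] 12.71 rimz 62.5 dx,dy mm [1.45 0.6 ]
 stem slope mm/100 0.1 -0.2
```

View pics/c6.png

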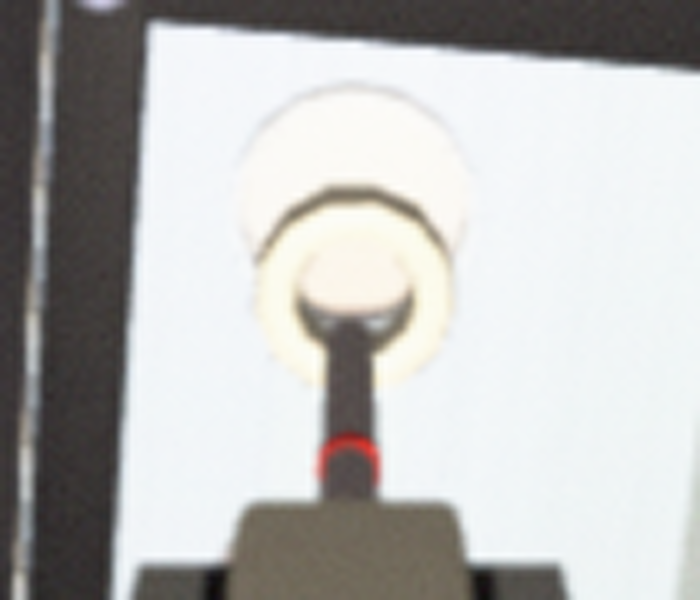

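The tip is over the port, about 1 mm off centre. I'll shift it and enter slowly, then re-measure.

Call:
{"method": "play_rows", "body": {
  "targets": [
    [1,0.1,0.06,0,0],
    [1,0.1,0.06,0.3,0],
    [1,0.1,0.06,0.6,0],
    [1,0.1,0.06,0.9,0],
    [1,0.1,0.06,1.2,0],
    [1,0.1,0.06,1.5,0],
    [1,0.1,0.06,1.8,0],
    [1,0.1,0.06,1.8,0],
    [1,0.1,0.06,1.8,0],
    [1,0.1,0.06,1.8,0]
  ]
}}

```text
clock: 19.9
eef_pos: [569.5, 34.4, 178.2]
tool_rot: [3.141, 0.0, 1.871]
force: [-0.6, -0.3, -0.7]
width: 17.4
gripper_force: 58.6
```

```bash
python3 m.py 7
python3 - <<'E'
from h import *
im,d,W=shot('wrist'); hsv=cv2.cvtColor(im,cv2.COLOR_RGB2HSV); h,s,v=[hsv[...,i].astype(int) for i in range(3)]
m=((h<8)|(h>172))&(s>120)&(d>0)&(abs(W[...,0]-571)<12)&(abs(W[...,1]-35)<12)&(W[...,2]<140)
print('ring',m.sum(),np.round(np.median(W[m],0),1),np.round(np.percentile(W[m][:,2],[10,90]),1)); Z=W[...,2]
T=tool(); ex=T[:2,0]
c=[W[r,281:283].mean(0) for r in range(215,235)]; c=np.array(c); c=c[(c[:,2]>68)&(c[:,2]<130)]
print('mid',np.round(np.median(c[:,:2],0)-3*ex,1))
cv2.imwrite('pics/c7.png',cv2.resize(im[160:250,230:335,::-1],(700,600),interpolation=cv2.INTER_CUBIC))
E
```

```text
19.9 [569.5  34.4 178.2] [3.1413e+00 1.0000e-04 1.8710e+00] [-0.6 -0.3 -0.7]
 stem [569.8  33.1] tip row z 70.7 port [569.7  33.6] 12.85 rimz 62.3 dx,dy mm [ 0.47 -0.02]
 stem slope mm/100 0.1 -0.4
19.95 [569.5  34.4 178.2] [3.1413 0.     1.8709] [-0.6  0.5 -0.1]
 stem [569.8  33.1] tip row z 70.7 port [569.6  33.5] 12.79 rimz 62.4 dx,dy mm [ 0.43 -0.13]
 stem slope mm/100 -0.0 -0.6
20.0 [569.5  34.4 178.2] [3.1413e+00 1.0000e-04 1.8709e+00] [ 1.4 -0.7 -0.9]
 stem [569.8  33.1] tip row z 70.7 port [569.6  33.7] 12.73 rimz 62.3 dx,dy mm [ 0.59 -0.07]
 stem slope mm/100 0.3 -0.4
20.05 [569.4  34.4 178.3] [3.1413 0.     1.871 ] [-1.3  0.5 -0.7]
 stem [569.8  33.1] tip row z 71.0 port [569.6  33.6] 12.74 rimz 62.4 dx,dy mm [ 0.54 -0.07]
 stem slope mm/100 0.0 -0.3
ring 22 [569.2  36.1 103.3] [102.4 105.1]
mid [569.7  33.2]
```

View pics/c7.png

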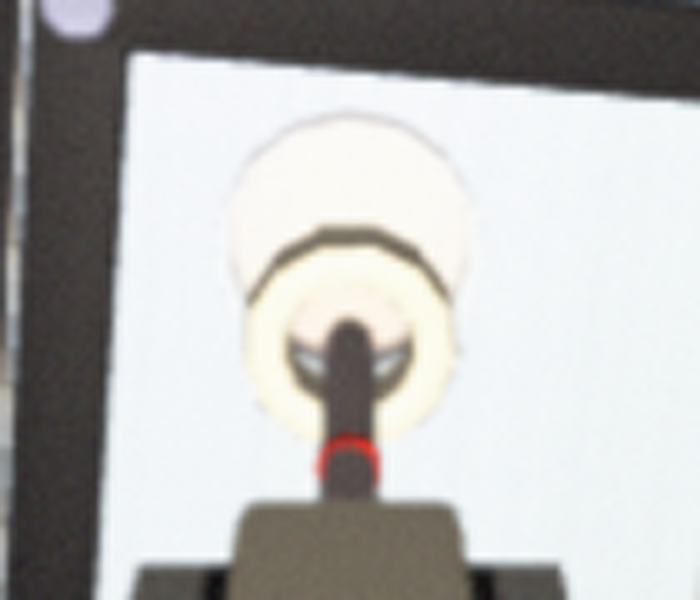

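The stem is in the bore at (349,330) and centred, with the ring about 40 mm above the rim. I'm lowering the rest.

Call:
{"method": "play_rows", "body": {
  "targets": [
    [1,0.05,0,0.3,0],
    [1,0.05,0,0.7,0],
    [1,0.05,0,1.2,0],
    [1,0.05,0,1.7,0],
    [1,0.05,0,2.2,0],
    [1,0.05,0,2.7,0],
    [1,0.05,0,3.2,0],
    [1,0.05,0,3.6,0],
    [1,0.05,0,3.9,0],
    [1,0.05,0,4.0,0]
  ]
}}

```text
clock: 21.15
eef_pos: [569.0, 34.9, 137.7]
tool_rot: [-3.141, -0.0, 1.871]
force: [-0.4, 0.3, -0.1]
width: 17.3
gripper_force: 58.6
```

Call:
{"method": "play_rows", "body": {
  "targets": [
    [1,0,0,0,0],
    [1,0,0,0,0],
    [1,0,0,0,0],
    [1,0,0,0,0],
    [1,0,0,0,0]
  ]
}}

```text
clock: 21.65
eef_pos: [569.3, 34.9, 138.2]
tool_rot: [3.141, 0.0, 1.871]
force: [0.1, 0.2, -0.2]
width: 17.5
gripper_force: 58.6
```

Run:
```python
from h import *
s=ctrl.read_state(); print(s['clock'],np.round(s['eef_pos'],1),np.round(s['tool_rot'],4),np.round(s['force'],1),np.round(s['qd'],3))
im,d,W=shot('wrist'); Z=W[...,2]; hsv=cv2.cvtColor(im,cv2.COLOR_RGB2HSV); h,sa,v=[hsv[...,i].astype(int) for i in range(3)]
near=(d>0)&(np.hypot(W[...,0]-569.6,W[...,1]-33.5)<15)
m=((h<8)|(h>172))&(sa>100)&near&(Z<140); print('ring',m.sum(),np.round(np.median(W[m],0),1) if m.any() else '')
m=near&(abs(Z-62)<3)&(v>150)&(sa<90); c,r=cv2.minEnclosingCircle(W[m][:,:2].astype(np.float32)); print('port',np.round(c,1),round(r,2),np.round(np.median(Z[m]),1))
T=tool(); ex=T[:2,0]; ey=T[:2,1]
q=[W[r,281:283].mean(0) for r in range(210,240)]; q=np.array(q); q=q[(q[:,2]>64)&(q[:,2]<s['eef_pos'][2]-42)]
st=np.median(q[:,:2],0)-3*ex; print('stem',np.round(st,1),len(q),'dx dy',np.round([(np.array(c)-st)@ex,(np.array(c)-st)@ey],2))
cv2.imwrite('pics/c8.png',cv2.resize(im[160:250,230:335,::-1],(700,600),interpolation=cv2.INTER_CUBIC))
```

```text
21.65 [569.3  34.9 138.2] [3.1414 0.     1.871 ] [ 0.1  0.2 -0.2] [-0.001  0.002 -0.002 -0.001 -0.    -0.     0.   ]
ring 31 [569.   36.2  63.2]
port [569.7  33.5] 12.72 62.4
stem [569.6  33.6] 8 dx dy [-0.14  0.03]
```

View pics/c8.png

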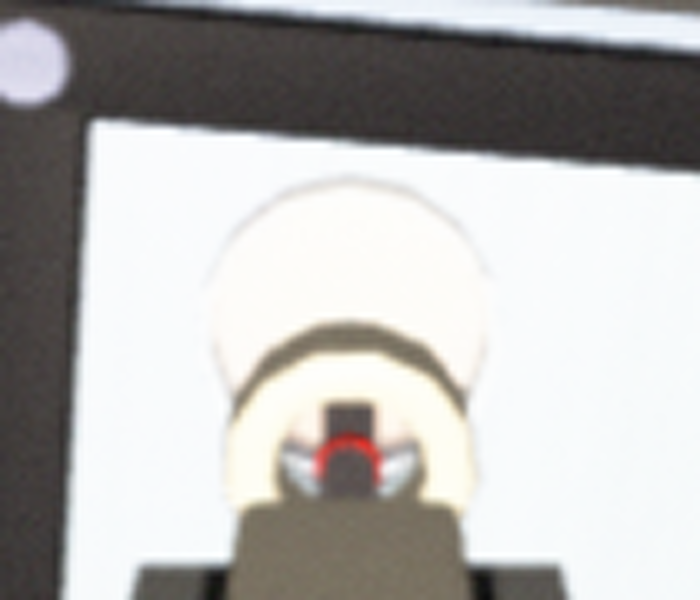

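The ring at (349,460) sits level with the rim: 63.2 mm against 62.4 mm. The stem is centred within 0.2 mm and the arm is still, so I'm handing in.

```bash
python3 -c "
from cell import ctrl
print(ctrl.finish_job())"
```

```text
the job is handed in; nothing more can be done
None
```

The job is handed in, but the hand-in returned no verdict: the button was held fully down for over a second, the stylus was returned to its hole, and the thermometer is held still in the port with its ring within about 1 mm of the rim and the stem centred to about 0.2 mm by camera.

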